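# Set the stop plate and hold a bone blank in the squaring corner

### The arm

A 7-joint arm with a two-finger parallel gripper is mounted at the origin on the work surface. World frame = base frame: x ahead of the robot, y to its left, z up, the work surface at z = 0. Lengths are in m, angles in rad, forces in N, time in s.
With the tool pointing down it reaches from about 0.35 to 0.9 m from the base axis. Payload 19.9 kg.
Tool frame: the origin (TCP) lies midway between the tips of the shut fingers; the grasp point (between the pads) lies 19 mm behind it (env.tcp_to_grasp is the distance from the TCP to the grasp point, in m); z points along the fingers, y is the line along which they close (so a half turn about z gives the same grasp; the last joint's range is limited). The gripper opens to 94 mm and grips with 3 to 60 N. Pads are 16 mm wide; open, the fingers measure 119 mm over their backs; the gripper's body (75 mm by 177 mm) begins 78 mm behind the grasp point.
Start: joints at [-1.204, 0.417, -0.01, 1.614, 0.005, 1.111, -0.053], TCP at [0.248, 0.573, 0.205] pointing down, gripper open.
Joint ranges: [-2.81, 2.81], [-0.39, 2.02], [-1.27, 1.25], [0.06, 2.57], [-1.19, 4.33], [0.19, 2], [-2.82, 2.82]. Speed limits (rad/s): [1.89, 1.89, 2.39, 2.39, 3.01, 3.01, 3.01].

### API

Orientations are given as a unit quaternion [w, x, y, z].
In Python, from cell import env gives the robot as it stands. The module is installed in compiled form; this text tells all that it offers.
- The arm moves only by the tool arm_command, never from a script. Its argument "increments" is a list of rows, each an object of numbers: "x", "y", "z": the shift along the tool's x, y, z in cm; "turn": the turn about the tool's z in degrees; "gripper": the finger opening in cm, from 0 to 9.4. A call has 1 to 12 rows; each row shifts and turns the commanded pose from where the row before left it, along the tool's axes as they then stand; what a row does not reach is not made up. A row lasts 1/8 s, in which the tool goes at most 62.5 mm and 10.7 degrees, less where a joint would pass 70% of its speed; a pose out of reach is approached as far as the arm can. A call with a gripper value outside its range is refused whole. The fingers move at their own pace and stop on an object; "squeeze" is the grip in N (left out, the last holds). Time passes only in rows, so rows that do not move let the fingers close. It gives the time, the measured TCP pose, the force, the opening and the grip force at its end, in the units of the state.
- env.observe(): the state, without advancing time (a new reading comes with each control period).
- env.read_camera(name): name is "scene" or "top" or "wrist"; returns a dict with "color" (420x560x3 uint8, red, green, blue), "fx", "fy", "cx", "cy" (pixels), "rvec" (rotation vector, rad) and "tvec" (3), from world to camera coordinates, as OpenCV has them; the wrist camera has in their place "T_tool_cam" (4x4, takes a point from camera to tool coordinates, whose origin is the TCP and whose axes are the flange's). Camera axes: x right, y down, z forward; pixel columns grow to the right and rows downward; lengths in m; the calibration is good to about 2 mm. A picture is of the moment at which its call begins: read the wrist's pose just before it. There is no depth.
- env.finish_job(): hands the job in; it is judged then, once.
The state is a dict: "clock": time; "joint_positions": joint angles; "qvel": joint speeds; "joint_efforts": joint torques, N m; "ee_pos": TCP position; "tcp_rot": TCP orientation; "wrist_force": force on the tool from outside, world axes, zero at the start; "moment": the same for the moment, N m; "finger_gap": finger opening in m; "finger_force": force on a finger pad.
Only numpy, scipy, OpenCV 4.12 (cv2) and the standard library are available. Lean on these libraries where they do the work, as an engineer would, in place of code of your own. Each camera call takes 0.05 s, during which the arm holds its last target. There are 200 camera calls.

### The job

Take the steel stop plate out of its dark rest block, slide it edgewise down into the slot of the squaring board until it is fully home, and let go of it. Then stand the bone blank upright on the board and press it into the corner so that one side is flush against the brass fence and the next side against the stop plate; finish while still holding it there, pushing firmly against both stops at once. Leave the jar, caliper, checker and brass stick where they are.

Things in the scene. Friction and masses are not known exactly. Their poses are not given: they have to be found in the camera images.
- jig: The squaring board, fixed to the table: a brown wooden board 170 (its x) by 160 (its y) by 40 mm high. Origin: centre of its underside, on the table; x points across the board to the brass fence, y to the side that has the slot, z up. A slot for the stop plate runs along x, with its mouth in the board's top face. The blank's corner is on the inner (-y) side of the slot and the near (-x) side of the fence.
- fence: The brass fence fixed on the board: a bar 16 (x) by 125 (y) by 20 mm high standing on the board's top along its +x edge, axes as the board's. Origin: centre of its underside. Its working face, towards -x, lies 8 mm from the origin (at x = +50 mm in the board's frame).
- slot_mouth (a point): Centre of the slot's mouth, level with the board's top (40 mm above the table), at (+8, +45) mm in the board's frame, axes as the board's. The slot is 74 mm long (x), 9.8 mm wide (y) and 30 mm deep; over its top 8 mm it flares steeply by 3.5 mm a side, so the mouth is 81 by 16.8 mm. Its floor is 10 mm above the table.
- corner (a point): The working corner on the board's top, where the fence's working face (normal x) meets the inner face of a stop plate centred in the slot (normal y); axes as the board's. The blank goes on its -x, -y side.
- seat (a point): Where the blank's centre comes to lie when it stands in the corner: (-22, -22, +32) mm from the corner point in the board's axes. Real contact may be 1 to 3 mm off in y, since the plate has play in the slot and can lean a little. The stops do not give, and a blank borne down on the board or on one stop drags with a friction of about its load (coefficient up to 1), which can be mistaken for contact with the other stop.
- rack: The rest block, fixed to the table: dark wood, 110 (x) by 60 (y) by 30 mm high, with one 20 mm deep slot along its x in the middle of the top (floor 10 mm above the table), in which the stop plate stands with 1 mm of play each side. Origin: centre of its underside; z up. Its place and the blank's may be swapped from side to side.
- plate_center (a point): Centre of the loose steel stop plate: 70 long (x) by 8 thick (y) by 70 mm high (z), about 0.3 kg, plain and symmetric. It starts upright in the rest block's slot, so its centre is 45 mm and its top 80 mm above the table. Fully home in the board's slot, its centre is again 45 mm above the table and its top stands 40 mm above the board.
- blank_center (a point): Centre of the loose bone blank: a pale block 44 by 44 mm in plan and 64 mm high, about 0.23 kg, z up. It starts upright on the table, turned at any angle up to 0.5 rad. Any of its four sides may go to either stop. Standing on the board its centre is 72 mm above the table.
- jar: Bystander: squat amber glass jar with a brass cap, 64 mm across, 62 mm high, loose. Origin at the centre of its underside.
- caliper: Bystander: steel caliper lying flat, 150 mm long, loose. Origin on the table at the middle of its beam, x along the beam.
- checker: Bystander: black ebony checker, 34 mm across, 10 mm high, loose. Origin at the centre of its underside.
- stick: Bystander: square brass polishing stick, 130 by 11 by 11 mm, lying beyond the board, loose. Origin at the middle of its underside, x along it.
Mind the look-alikes: they are no part of the job. Several things have the shape of the jig; the one meant has the colours described above. Of the things that look like the part that bears blank_center, take the one that is nearest to the robot's base at the start.

How it is judged:
By the outcome, as a careful person would: the job done as asked, in the order asked, and still so for the second after the job is handed in, while the arm keeps its last pose, push and grip.
It also fails if it takes over 72 s, if anything falls off the work surface, if the arm or the gripper's body presses on something with over 40 N, if the wrist force passes 120 N, or if a joint passes its speed limit or range.

## Working session

There is one attempt and no reset: what is moved stays moved. The work goes in short steps, Python scripts to look and compute and a tool call to move; the robot and the scene stay as the last step left them, time stands still between calls to the robot, and variables do not carry over. Pictures are saved under pics/ and viewed, at most 10 in all, crops included, and the job is handed in when it is done.

Besides the shell and the picture viewer there is one more tool, called after "Emit:" by a JSON object that holds its "method" and its "body". arm_command: Moves the arm, as the interface text tells. Its arguments: {"type":"object","properties":{"increments":{"type":"array"},"squeeze":{"type":"number"}},"required":["increments"]}

```bash
mkdir -p pics
cat > h.py <<'E'
import numpy as np, cv2
from cell import env
from scipy.spatial.transform import Rotation as R
def q2R(q): return R.from_quat([q[1],q[2],q[3],q[0]]).as_matrix()
def cam(n):
    s=env.observe(); c=env.read_camera(n)
    K=np.array([[c['fx'],0,c['cx']],[0,c['fy'],c['cy']],[0,0,1]])
    if n=='wrist':
        T=np.eye(4);T[:3,:3]=q2R(s['tcp_rot']);T[:3,3]=s['ee_pos'];T=T@np.array(c['T_tool_cam'])
        Rc=T[:3,:3].T;t=-Rc@T[:3,3]
    else:
        Rc=cv2.Rodrigues(np.array(c['rvec'],float))[0];t=np.array(c['tvec'],float).ravel()
    return dict(img=cv2.cvtColor(c['color'],cv2.COLOR_RGB2BGR),K=K,R=Rc,t=t)
def ray(c,uv,z):
    o=-c['R'].T@c['t'];uv=np.atleast_2d(np.array(uv,float))
    d=(np.c_[uv,np.ones(len(uv))]@np.linalg.inv(c['K']).T)@c['R']
    return o+d*((z-o[2])/d[:,2])[:,None]
def proj(c,P):
    p=(np.atleast_2d(P)@c['R'].T+c['t'])@c['K'].T; return p[:,:2]/p[:,2:]
E
python3 - <<'E'
from h import *
import pickle
for n in('top','scene'):
    c=cam(n);pickle.dump(c,open(n+'.pkl','wb'));cv2.imwrite(f'pics/{n}0.png',c['img']);print(n,-c['R'].T@c['t'],c['K'][0,0])
s=env.observe();print(s['ee_pos'],s['tcp_rot'],s['finger_gap'],env.tcp_to_grasp); print(q2R(s['tcp_rot']))
E
```

```text
top [ 0.33492826 -0.00199549  1.04526855] 406.9269682624567
scene [1.12086095 0.06286621 0.96606958] 508.29038042853733
[0.24833151 0.57317595 0.20490226] [-6.58715979e-05  2.02971788e-01  9.79184438e-01 -5.34612463e-04] 0.09387677599457073 0.0188
[[-9.17604898e-01  3.97493561e-01 -3.46023382e-04]
 [ 3.97493702e-01  9.17604335e-01 -1.02022826e-03]
 [-8.80216077e-05 -1.07370856e-03 -9.99999420e-01]]
```

View pics/top0.png

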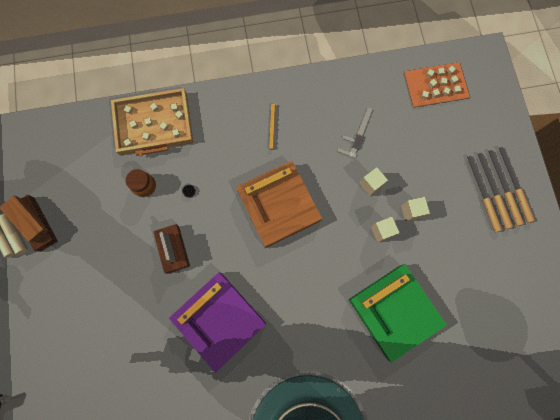

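View pics/scene0.png

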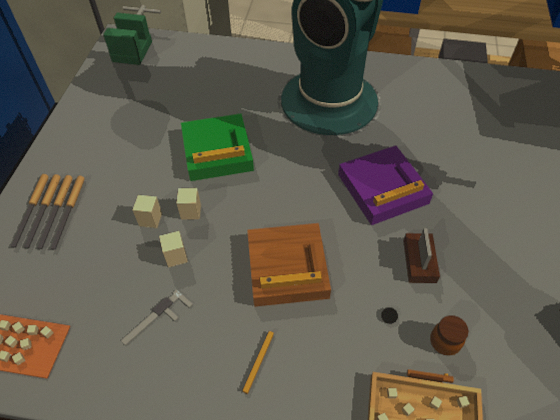

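The top view shows the brown jig at (280,205), with purple and green look-alikes at (218,322) and (398,312). The rack with the plate is at (171,249). Three blanks stand at (374,182), (386,229) and (416,209). I'll measure these next.

```bash
cat > m.py <<'E'
from h import *
import pickle
c=pickle.load(open('top.pkl','rb'));im=c['img'];hsv=cv2.cvtColor(im,cv2.COLOR_BGR2HSV)
for p in [(374,178),(386,226),(418,205),(280,215),(265,180),(168,247),(163,250),(180,262)]: print(p,hsv[p[1],p[0]])
def blob(m,box,minA=20):
    x0,y0,x1,y1=box;k=np.zeros_like(m);k[y0:y1,x0:x1]=m[y0:y1,x0:x1]
    cs=[q for q in cv2.findContours(k,cv2.RETR_EXTERNAL,cv2.CHAIN_APPROX_NONE)[0]if cv2.contourArea(q)>minA]
    return max(cs,key=cv2.contourArea)
def rect(cnt,z):
    P=ray(c,cnt.reshape(-1,2),z)[:,:2]*1000
    r=cv2.minAreaRect(P.astype(np.float32));return np.round(r[0],1),np.round(r[1],1),round(r[2],1)
bl=cv2.inRange(hsv,(15,20,150),(45,140,255))
for b in [(355,160,392,200),(368,210,402,245),(400,190,432,225)]:
    print('blank',rect(blob(bl,b),.064))
br=cv2.inRange(hsv,(15,150,120),(30,255,255))
q=blob(br,(235,155,300,205));print('fence',rect(q,.06))
wood=cv2.inRange(hsv,(3,120,60),(14,255,255))|br
q=blob(wood,(225,150,335,255));print('jig',rect(q,.04))
cv2.imwrite('pics/crop1.png',np.hstack([cv2.resize(im[150:260,140:330],None,fx=2.4,fy=2.4,interpolation=2),cv2.resize(im[150:260,345:440],None,fx=2.4,fy=2.4,interpolation=2)]))
E
python3 m.py
```

```text
(374, 178) [ 34  60 196]
(386, 226) [ 34  61 197]
(418, 205) [ 34  61 197]
(280, 215) [ 12 165 158]
(265, 180) [ 20 173 192]
(168, 247) [15 24 65]
(163, 250) [ 10 101  91]
(180, 262) [ 11 164  87]
blank (array([ 570.1, -276.4]), array([43.5, 44.1]), 27.2)
blank (array([ 443.8, -277.2]), array([43.1, 44.7]), 11.6)
blank (array([ 480.9, -363.9]), array([43.3, 45.2]), 2.4)
fence (array([614.1, -11.9]), array([ 17.7, 125.1]), 15.9)
jig (array([555.8, -28.7]), array([173.3, 160.4]), 16.0)
```

View pics/crop1.png

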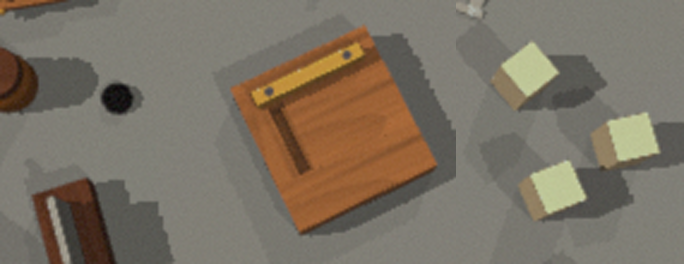

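Candidate blanks in the top view are (374,182) at 633 mm from the base, (386,229) at 523 mm and (416,209) at 603 mm. The one meant is (386,229), the nearest. For jigs, the brown board with the brass fence (280,205) fits; purple (218,322) and green (398,312) don't. The crop confirms both choices. Next I'll estimate the plate's top edge and work out where to put the wrist.

```bash
cat > m2.py <<'E'
from m import *
box=(145,220,195,280)
m=cv2.inRange(hsv,(0,0,95),(180,70,255)); dark=cv2.inRange(hsv,(0,110,20),(14,255,140))
q=blob(dark,box);print('rack raw @.03',rect(q,.03))
k=np.zeros_like(m);cv2.drawContours(k,[cv2.convexHull(q)],-1,255,-1)
m2=m&cv2.erode(k,np.ones((3,3)));q=blob(m2,box,5);print('plate top @.08',rect(q,.08),rect(q,.06))
s=cv2.cvtColor(im,cv2.COLOR_BGR2GRAY)
print(np.round(env.read_camera('wrist')['T_tool_cam'],4).tolist())
print('slot',proj(c,[[.5523,.0172,.04]]))
E
python3 m2.py | tail -5
```

```text
jig (array([555.8, -28.7]), array([173.3, 160.4]), 16.0)
rack raw @.03 (array([491.7, 256.6]), array([111.4,  62.6]), 7.7)
plate top @.08 (array([492.8, 259.1]), array([69.1,  7.8]), 8.2) (array([496.1, 264.6]), array([70.5,  8. ]), 8.2)
[[0.0005, -0.9595, -0.2818, 0.0829], [1.0, 0.0007, -0.0006, 0.0005], [0.0008, -0.2818, 0.9595, -0.1787], [0.0, 0.0, 0.0, 1.0]]
slot [[260.95858757 207.38042075]]
```

Emit:
{"method": "arm_command", "body": {"increments": [{"x": -3.88, "y": -2.13}, {"x": -3.88, "y": -2.13}, {"x": -3.88, "y": -2.13}, {"x": -3.88, "y": -2.13}, {"x": -3.88, "y": -2.13}, {"x": -3.88, "y": -2.13}, {"x": -3.88, "y": -2.13}, {"x": -3.88, "y": -2.13}, {"x": -3.88, "y": -2.13}, {"turn": -10.4}, {"turn": -10.4}, {"turn": -10.6}]}}

```text
schema error: expected keys x, y, z, turn, gripper
```

```bash
cat >> h.py <<'E'
def pose(c=None):
    s=env.observe();r=q2R(s['tcp_rot']);print('t',round(s['clock'],2),'tcp',np.round(s['ee_pos'],4),'yang',round(np.degrees(np.arctan2(r[1,1],r[0,1])),2),'tilt',np.round(r[:2,2],4),'F',np.round(s['wrist_force'],1),'gap',round(s['finger_gap'],4),'ff',np.round(s['finger_force'],1));return s,r
def goto(x,y,z,ang=None):
    "tool-axis cm shift and turn to reach world target (m), tool-y angle ang deg"
    s,r=pose();d=r.T@(np.array([x,y,z])-s['ee_pos'])*100
    a=np.degrees(np.arctan2(r[1,1],r[0,1]));print('shift cm',np.round(d,2),'turn',None if ang is None else round(a-ang,2))
E
python3 - <<'E'
from h import *
goto(.492,.258,.2,98)
c=cam('wrist');cv2.imwrite('pics/w1.png',c['img'])
import pickle;pickle.dump(c,open('w1.pkl','wb'))
for ang in [8]:
  u=np.array([np.cos(np.radians(ang)),np.sin(np.radians(ang))])
  for k in(-.035,.035):print(proj(c,[[.492+k*u[0],.258+k*u[1],.08]]))
E
```

```text
t 0.15 tcp [0.2483 0.5732 0.205 ] yang 66.58 tilt [-0.0003 -0.0009] F [-0.9  0.3 -0.5] gap 0.0941 ff 0.0
shift cm [-34.89 -19.24   0.52] turn -31.42
[[ 92.93148525 476.91763451]]
[[132.09998301 515.83398717]]
```

View pics/w1.png

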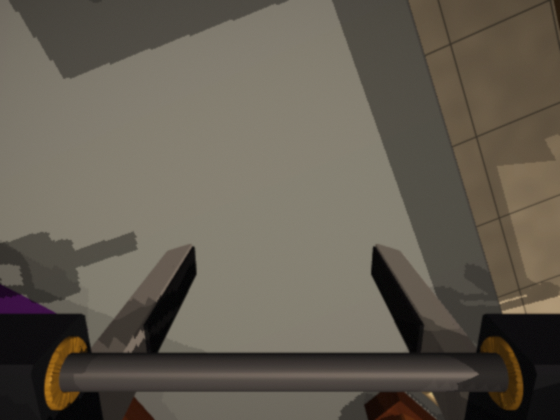

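The move was refused because every key is required. This picture is from the start pose: fingers at (190,260) and (385,260), bare table between. I'll resend with all the keys.

Emit:
{"method": "arm_command", "body": {"increments": [{"x": -3.88, "y": -2.13, "z": 0, "turn": 0, "gripper": 9.4}, {"x": -3.88, "y": -2.13, "z": 0, "turn": 0, "gripper": 9.4}, {"x": -3.88, "y": -2.13, "z": 0, "turn": 0, "gripper": 9.4}, {"x": -3.88, "y": -2.13, "z": 0, "turn": 0, "gripper": 9.4}, {"x": -3.88, "y": -2.13, "z": 0, "turn": 0, "gripper": 9.4}, {"x": -3.88, "y": -2.13, "z": 0, "turn": 0, "gripper": 9.4}, {"x": -3.88, "y": -2.13, "z": 0, "turn": 0, "gripper": 9.4}, {"x": -3.88, "y": -2.13, "z": 0, "turn": 0, "gripper": 9.4}, {"x": -3.88, "y": -2.13, "z": 0, "turn": 0, "gripper": 9.4}, {"x": 0, "y": 0, "z": 0, "turn": -10.4, "gripper": 7}, {"x": 0, "y": 0, "z": 0, "turn": -10.4, "gripper": 5}, {"x": 0, "y": 0, "z": 0, "turn": -10.6, "gripper": 5}]}}

```text
clock: 1.7
ee_pos: [0.4926, 0.2587, 0.2053]
tcp_rot: [-0.0, -0.073, 0.997, -0.0]
wrist_force: [-0.2, 0.0, 0.1]
finger_gap: 0.0675
finger_force: 0.0
```

```bash
cat > w.py <<'E'
from h import *
import pickle,sys
n=sys.argv[1]
goto(.492,.258,.046,98)
c=cam('wrist');cv2.imwrite(f'pics/{n}.png',c['img']);pickle.dump(c,open(n+'.pkl','wb'))
for ang in [8]:
  u=np.array([np.cos(np.radians(ang)),np.sin(np.radians(ang))])
  for k in(-.035,.035):print(proj(c,[[.492+k*u[0],.258+k*u[1],.08]]))
E
python3 w.py w2
```

```text
t 1.7 tcp [0.4926 0.2587 0.2053] yang 98.32 tilt [-0.0002 -0.0002] F [-0.2  0.   0.1] gap 0.0675 ff 0.0
shift cm [ 0.07 -0.06 15.93] turn 0.32
[[282.22470645 157.77115614]]
[[281.81550563 236.31459852]]
```

View pics/w2.png

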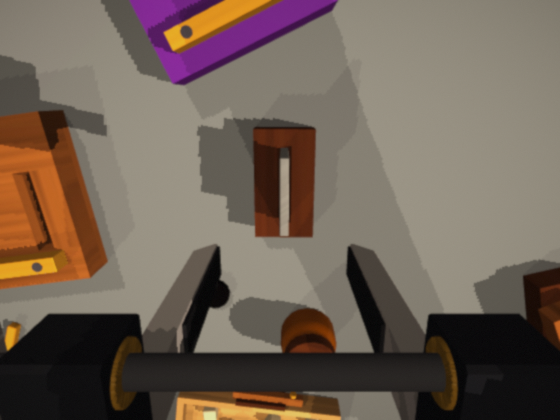

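The plate's top edge is the pale strip from (285,150) to (285,235) in the dark rack (255–315, 127–237). I'll measure its lateral centre.

Run:
```python
from h import *
import pickle
c=pickle.load(open('w2.pkl','rb'));h=cv2.cvtColor(c['img'],cv2.COLOR_BGR2HSV)
m=cv2.inRange(h,(0,0,110),(180,60,255));k=np.zeros_like(m);k[145:237,262:308]=m[145:237,262:308]
q=max(cv2.findContours(k,0,1)[0],key=cv2.contourArea).reshape(-1,2)
print('bbox',q.min(0),q.max(0))
P=ray(c,q,.08)[:,:2].astype(np.float32)*1000
print(cv2.minAreaRect(P))
for r in(165,180,200,225):
  x=np.where(k[r])[0];print(r,x.min(),x.max(),np.round(ray(c,[[(x.min()+x.max())/2,r]],.08)*1000,1), h[r,262:308:3,2].tolist())
```

```text
bbox [280 158] [288 234]
((490.7547607421875, 259.6080627441406), (67.63028717041016, 7.008334159851074), 8.199434280395508)
165 280 288 [[463.1 255.5  80. ]] [54, 52, 48, 48, 51, 44, 123, 170, 174, 89, 77, 82, 85, 87, 89, 90]
180 280 288 [[475.9 257.4  80. ]] [55, 51, 50, 50, 48, 43, 123, 165, 169, 79, 79, 83, 86, 88, 88, 90]
200 280 288 [[493.3 259.9  80. ]] [68, 56, 49, 49, 48, 47, 130, 173, 172, 82, 83, 84, 85, 90, 95, 99]
225 280 287 [[515.9 262.8  80. ]] [109, 108, 98, 101, 101, 93, 129, 166, 171, 107, 94, 91, 90, 88, 87, 88]
```

Emit:
{"method": "arm_command", "body": {"increments": [{"x": 0.07, "y": 0.1, "z": 4, "turn": 0.1, "gripper": 4}, {"x": 0, "y": 0, "z": 4, "turn": 0, "gripper": 4}, {"x": 0, "y": 0, "z": 4, "turn": 0, "gripper": 4}, {"x": 0, "y": 0, "z": 2.9, "turn": 0, "gripper": 4}, {"x": 0, "y": 0, "z": 1, "turn": 0, "gripper": 4}, {"x": 0, "y": 0, "z": 0, "turn": 0, "gripper": 2}, {"x": 0, "y": 0, "z": 0, "turn": 0, "gripper": 0.4}, {"x": 0, "y": 0, "z": 0, "turn": 0, "gripper": 0.4}, {"x": 0, "y": 0, "z": 0, "turn": 0, "gripper": 0.4}, {"x": 0, "y": 0, "z": 0, "turn": 0, "gripper": 0.4}], "squeeze": 30}}

```text
clock: 3.0
ee_pos: [0.4922, 0.2599, 0.0472]
tcp_rot: [0.0, -0.069, 0.998, 0.0]
wrist_force: [-1.7, -0.1, 7.1]
finger_gap: 0.0076
finger_force: 30.0
```

Emit:
{"method": "arm_command", "body": {"increments": [{"x": 0, "y": 0, "z": -1, "turn": 0, "gripper": 0.4}, {"x": 0, "y": 0, "z": -2, "turn": 0, "gripper": 0.4}, {"x": 0, "y": 0, "z": -3, "turn": 0, "gripper": 0.4}, {"x": 0, "y": 0, "z": -3, "turn": 0, "gripper": 0.4}, {"x": 0, "y": 0, "z": -3, "turn": 0, "gripper": 0.4}], "squeeze": 40}}

```text
clock: 3.62
ee_pos: [0.4916, 0.2595, 0.1679]
tcp_rot: [-0.0, -0.069, 0.998, -0.0]
wrist_force: [0.2, 0.0, -2.9]
finger_gap: 0.0079
finger_force: 40.0
```

```bash
python3 -c "
from h import *
goto(.5523,.0172,.165,106)"
```

```text
t 3.62 tcp [0.4916 0.2595 0.1679] yang 97.87 tilt [-0.     -0.0001] F [ 0.2  0.  -2.9] gap 0.0079 ff 40.0
shift cm [ -2.7  -24.83   0.3 ] turn -8.13
```

Emit:
{"method": "arm_command", "body": {"increments": [{"x": -0.54, "y": -4.9, "z": 0, "turn": 0, "gripper": 0.4}, {"x": -0.54, "y": -4.9, "z": 0, "turn": 0, "gripper": 0.4}, {"x": -0.54, "y": -4.9, "z": 0, "turn": 0, "gripper": 0.4}, {"x": 0, "y": 0, "z": 0, "turn": -8.1, "gripper": 0.4}, {"x": 3, "y": 0, "z": 0, "turn": 0, "gripper": 0.4}]}}

```text
clock: 4.25
ee_pos: [0.4996, 0.1075, 0.1667]
tcp_rot: [0.0, -0.14, 0.99, -0.0]
wrist_force: [0.5, -0.9, -3.1]
finger_gap: 0.0079
finger_force: 40.0
```

Run:
```python
from h import *
import pickle
goto(.5523,.0172,.165,106)
c=cam('wrist');pickle.dump(c,open('w3.pkl','wb'))
J=np.array([557,-28.3]);u=np.array([np.cos(np.radians(16)),np.sin(np.radians(16))]);v=np.array([-u[1],u[0]])
im=c['img'].copy()
cor=[(8+a*40.5,45+b*8.4,40) for a,b in((-1,-1),(1,-1),(1,1),(-1,1))]+[(50,-62,60),(50,62,60),(-85,80,40),(-85,-80,40)]
for x,y,z in cor:
  p=J+x*u+y*v; q=proj(c,[[p[0]/1e3,p[1]/1e3,z/1e3]])[0];print((x,y,z),np.round(q,1))
cv2.imwrite('pics/w3.png',im)
```

```text
t 4.25 tcp [0.4996 0.1075 0.1667] yang 106.05 tilt [ 0.0004 -0.0001] F [ 0.5 -0.9 -3.1] gap 0.0079 ff 40.0
shift cm [ -2.57 -10.14   0.18] turn 0.05
(-32.5, 36.6, 40) [154.1 181.6]
(48.5, 36.6, 40) [162.8 268.1]
(48.5, 53.4, 40) [181.1 268.1]
(-32.5, 53.4, 40) [173.8 181.6]
(50, -62, 60) [ 41.6 279.8]
(50, 62, 60) [185.  279.9]
(-85, 80, 40) [201.1 118.5]
(-85, -80, 40) [  4.4 118.3]
```

View pics/w3.png

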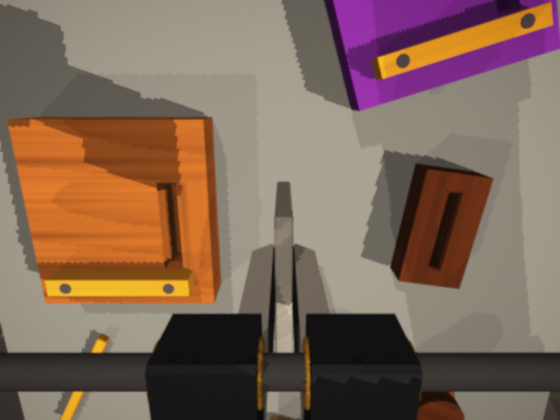

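The slot runs from (166,183) to (174,266), the fence along row 288, and the plate hangs straight. Things appear a few px right of the predictions, so I'll measure the offsets.

Run:
```python
from h import *
import pickle
c=pickle.load(open('w3.pkl','rb'));h=cv2.cvtColor(c['img'],cv2.COLOR_BGR2HSV)
u=np.array([np.cos(np.radians(16)),np.sin(np.radians(16))]);v=np.array([-u[1],u[0]]);J=np.array([557,-28.3])
def loc(P): d=P[:,:2]*1000-J;return np.round(np.c_[d@u,d@v],1)
br=cv2.inRange(h,(18,150,150),(30,255,255));k=br*0;k[250:320,20:215]=br[250:320,20:215]
q=max(cv2.findContours(k,0,1)[0],key=cv2.contourArea).reshape(-1,2)
r=cv2.minAreaRect((ray(c,q,.06)[:,:2]*1000).astype(np.float32));print('fence',r,loc(np.array([[r[0][0]/1e3,r[0][1]/1e3]])))
for row in(195,210,225,240,255):
  print(row,h[row,150:222,2].tolist())
  
for row in(160,200,240):
  print(row, loc(ray(c,[[x,row] for x in (10,15,150,160,165,170,175,180,200,205,210,215)],.04)).tolist())
```

```text
fence ((611.5331420898438, -10.208599090576172), (14.567412376403809, 124.77466583251953), 16.064495086669922) [[57.4  2.4]]
195 [216, 216, 216, 216, 216, 216, 214, 202, 182, 173, 175, 176, 177, 175, 162, 136, 110, 69, 52, 50, 51, 55, 70, 89, 98, 103, 120, 146, 158, 157, 163, 178, 182, 183, 187, 194, 202, 209, 215, 218, 218, 216, 216, 217, 216, 216, 216, 216, 216, 213, 214, 217, 219, 221, 221, 219, 214, 194, 148, 127, 126, 124, 123, 123, 129, 138, 139, 137, 137, 136, 136, 137]
210 [211, 210, 210, 211, 210, 211, 212, 210, 204, 189, 175, 173, 172, 174, 174, 167, 141, 109, 69, 51, 49, 49, 50, 64, 88, 96, 102, 127, 169, 197, 201, 196, 189, 184, 185, 191, 196, 203, 210, 215, 217, 217, 216, 216, 216, 217, 217, 216, 216, 216, 215, 215, 217, 219, 220, 219, 214, 204, 180, 134, 115, 114, 115, 116, 120, 128, 137, 138, 138, 137, 138, 137]
225 [196, 196, 196, 196, 196, 197, 197, 197, 197, 195, 188, 177, 172, 173, 174, 175, 171, 156, 122, 83, 57, 48, 48, 50, 59, 78, 94, 101, 115, 157, 198, 205, 200, 196, 191, 189, 192, 199, 204, 210, 214, 216, 216, 217, 217, 216, 216, 214, 214, 216, 215, 214, 214,
[... 658 characters left out ...]
, 201, 204, 204, 204, 204, 204, 203, 200, 195, 188, 185, 185, 187, 189, 190, 192, 193, 190, 180, 157, 129, 121, 123, 124, 126, 125, 127, 131, 136, 137]
160 [[-50.9, -82.6], [-50.9, -78.4], [-51.0, 35.0], [-51.0, 43.4], [-51.0, 47.6], [-51.0, 51.8], [-51.0, 56.0], [-51.1, 60.2], [-51.1, 77.0], [-51.1, 81.2], [-51.1, 85.4], [-51.1, 89.6]]
200 [[-16.0, -89.9], [-16.0, -85.5], [-16.2, 31.4], [-16.2, 40.1], [-16.2, 44.4], [-16.2, 48.8], [-16.2, 53.1], [-16.2, 57.4], [-16.2, 74.8], [-16.2, 79.1], [-16.2, 83.4], [-16.3, 87.8]]
240 [[21.1, -97.6], [21.1, -93.2], [21.0, 27.7], [20.9, 36.6], [20.9, 41.1], [20.9, 45.6], [20.9, 50.0], [20.9, 54.5], [20.9, 72.4], [20.9, 76.9], [20.9, 81.4], [20.9, 85.9]]
```

Emit:
{"method": "arm_command", "body": {"increments": [{"x": -0.84, "y": -3.34, "z": 0, "turn": 0, "gripper": 0.4}, {"x": -0.84, "y": -3.34, "z": 0, "turn": 0, "gripper": 0.4}, {"x": -0.85, "y": -3.34, "z": 0, "turn": 0, "gripper": 0.4}, {"x": 0, "y": 0, "z": 3, "turn": 0, "gripper": 0.4}, {"x": 0, "y": 0, "z": 3, "turn": 0, "gripper": 0.4}, {"x": 0, "y": 0, "z": 2, "turn": 0, "gripper": 0.4}, {"x": 0, "y": 0, "z": 0, "turn": 0, "gripper": 0.4}]}}

```text
clock: 5.18
ee_pos: [0.5502, 0.0186, 0.0858]
tcp_rot: [-0.001, -0.139, 0.99, 0.0]
wrist_force: [0.3, 0.2, -2.3]
finger_gap: 0.0079
finger_force: 40.0
```

```bash
python3 -c "
from h import *
goto(.5516,.0182,.072,106)"
```

```text
t 5.17 tcp [0.5502 0.0186 0.0858] yang 105.97 tilt [-0.0024 -0.0003] F [ 0.3  0.2 -2.3] gap 0.0079 ff 40.0
shift cm [-0.13 -0.07  1.38] turn -0.03
```

Emit:
{"method": "arm_command", "body": {"increments": [{"x": -0.12, "y": -0.06, "z": 0.4, "turn": 0, "gripper": 0.4}, {"x": 0, "y": 0, "z": 0.5, "turn": 0, "gripper": 0.4}, {"x": 0, "y": 0, "z": 0.4, "turn": 0, "gripper": 0.4}, {"x": 0, "y": 0, "z": 0.3, "turn": 0, "gripper": 0.4}, {"x": 0, "y": 0, "z": 0, "turn": 0, "gripper": 0.4}]}}

```text
clock: 5.8
ee_pos: [0.5523, 0.0184, 0.0703]
tcp_rot: [-0.0, -0.139, 0.99, -0.0]
wrist_force: [-0.5, -1.0, -2.9]
finger_gap: 0.0077
finger_force: 40.0
```

Emit:
{"method": "arm_command", "body": {"increments": [{"x": 0, "y": 0, "z": 0.3, "turn": 0, "gripper": 0.4}, {"x": 0, "y": 0, "z": 0.3, "turn": 0, "gripper": 0.4}, {"x": 0, "y": 0, "z": 0.3, "turn": 0, "gripper": 0.4}, {"x": 0, "y": 0, "z": 0, "turn": 0, "gripper": 0.4}]}}

```text
clock: 6.3
ee_pos: [0.5522, 0.0184, 0.0612]
tcp_rot: [-0.0, -0.139, 0.99, -0.0]
wrist_force: [-0.2, -1.0, -2.9]
finger_gap: 0.0078
finger_force: 40.0
```

Emit:
{"method": "arm_command", "body": {"increments": [{"x": 0, "y": 0, "z": 0.4, "turn": 0, "gripper": 0.4}, {"x": 0, "y": 0, "z": 0.4, "turn": 0, "gripper": 0.4}, {"x": 0, "y": 0, "z": 0.3, "turn": 0, "gripper": 0.4}, {"x": 0, "y": 0, "z": 0.2, "turn": 0, "gripper": 0.4}, {"x": 0, "y": 0, "z": 0, "turn": 0, "gripper": 0.4}]}}

```text
clock: 6.92
ee_pos: [0.5523, 0.0184, 0.0483]
tcp_rot: [-0.0, -0.139, 0.99, -0.0]
wrist_force: [-0.4, -0.8, -3.7]
finger_gap: 0.0077
finger_force: 40.0
```

Emit:
{"method": "arm_command", "body": {"increments": [{"x": 0, "y": 0, "z": 0.1, "turn": 0, "gripper": 0.4}, {"x": 0, "y": 0, "z": 0.1, "turn": 0, "gripper": 0.4}, {"x": 0, "y": 0, "z": 0, "turn": 0, "gripper": 0.4}]}}

```text
clock: 7.3
ee_pos: [0.5526, 0.0184, 0.0472]
tcp_rot: [0.0, -0.139, 0.99, 0.0]
wrist_force: [-4.9, -0.7, 11.4]
finger_gap: 0.0072
finger_force: 40.0
```

Emit:
{"method": "arm_command", "body": {"increments": [{"x": 0, "y": 0, "z": 0, "turn": 0, "gripper": 4}, {"x": 0, "y": 0, "z": 0, "turn": 0, "gripper": 4}, {"x": 0, "y": 0, "z": 0, "turn": 0, "gripper": 4}, {"x": 0, "y": 0, "z": -2, "turn": 0, "gripper": 4}, {"x": 0, "y": 0, "z": -4, "turn": 0, "gripper": 4}, {"x": 0, "y": 0, "z": -5, "turn": 0, "gripper": 4}, {"x": 0, "y": 0, "z": -4.5, "turn": 0, "gripper": 4}]}}

```text
clock: 8.18
ee_pos: [0.5523, 0.0184, 0.2032]
tcp_rot: [0.0, -0.139, 0.99, -0.0]
wrist_force: [0.5, -0.2, 0.7]
finger_gap: 0.04
finger_force: 0.0
```

Emit:
{"method": "arm_command", "body": {"increments": [{"x": 2.66, "y": -3.63, "z": 0, "turn": 0, "gripper": 7}, {"x": 2.66, "y": -3.63, "z": 0, "turn": 0, "gripper": 7}, {"x": 2.66, "y": -3.63, "z": 0, "turn": 0, "gripper": 7}, {"x": 2.66, "y": -3.63, "z": 0, "turn": 0, "gripper": 7}, {"x": 2.66, "y": -3.63, "z": 0, "turn": 0, "gripper": 7}, {"x": 2.66, "y": -3.63, "z": 0, "turn": 0, "gripper": 7}, {"x": 2.66, "y": -3.63, "z": 0, "turn": 0, "gripper": 7}]}}

```text
clock: 9.05
ee_pos: [0.4427, -0.2784, 0.2016]
tcp_rot: [0.0, -0.139, 0.99, -0.0]
wrist_force: [1.3, -0.7, -0.8]
finger_gap: 0.0701
finger_force: 0.0
```

Emit:
{"method": "arm_command", "body": {"increments": [{"x": 0, "y": 0, "z": 0, "turn": 10.5, "gripper": 7}, {"x": 0, "y": 0, "z": 0, "turn": 10.5, "gripper": 7}, {"x": 0, "y": 0, "z": 0, "turn": 10.5, "gripper": 7}, {"x": 0, "y": 0, "z": 0, "turn": 10.5, "gripper": 7}, {"x": 0, "y": 0, "z": 0, "turn": 10.5, "gripper": 7}, {"x": 0, "y": 0, "z": 0, "turn": 10.5, "gripper": 7}, {"x": 0, "y": 0, "z": 0, "turn": 10.5, "gripper": 7}, {"x": 0, "y": 0, "z": 0, "turn": 10.5, "gripper": 7}, {"x": 0, "y": 0, "z": 0, "turn": 10.4, "gripper": 7}, {"x": 0, "y": 0, "z": 0, "turn": 0, "gripper": 7}]}}

```text
clock: 10.3
ee_pos: [0.4434, -0.277, 0.2014]
tcp_rot: [-0.0, 0.632, 0.775, -0.0]
wrist_force: [-0.7, 0.7, 0.2]
finger_gap: 0.0701
finger_force: 0.0
```

Run:
```python
from h import *
import pickle
goto(.4438,-.2772,.028,11.6)
c=cam('wrist');pickle.dump(c,open('w4.pkl','wb'));t=cam('top');pickle.dump(t,open('t4.pkl','wb'))
print(proj(c,[[.4438,-.2772,.064]]))
cv2.imwrite('pics/w4.png',np.hstack([c['img'][:,80:480],cv2.resize(t['img'][140:260,225:335],(385,420))]))
```

```text
t 10.3 tcp [ 0.4434 -0.277   0.2014] yang 11.64 tilt [-0.0002 -0.0002] F [-0.7  0.7  0.2] gap 0.0701 ff 0.0
shift cm [-0.02  0.04 17.34] turn 0.04
[[284.12621594 195.86614572]]
```

View pics/w4.png

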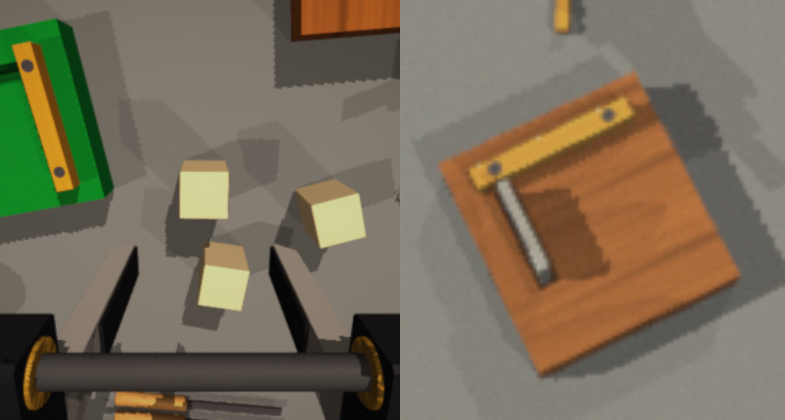

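The target blank's top is centred at (284,195), which matches the prediction of (284,196). The inset shows the plate upright in the brown jig's slot. Descend and grip.

Emit:
{"method": "arm_command", "body": {"increments": [{"x": 0, "y": 0.04, "z": 4, "turn": 0, "gripper": 7}, {"x": 0, "y": 0, "z": 4, "turn": 0, "gripper": 7}, {"x": 0, "y": 0, "z": 4, "turn": 0, "gripper": 7}, {"x": 0, "y": 0, "z": 3, "turn": 0, "gripper": 7}, {"x": 0, "y": 0, "z": 2.2, "turn": 0, "gripper": 7}, {"x": 0, "y": 0, "z": 0, "turn": 0, "gripper": 5}, {"x": 0, "y": 0, "z": 0, "turn": 0, "gripper": 4}, {"x": 0, "y": 0, "z": 0, "turn": 0, "gripper": 4}, {"x": 0, "y": 0, "z": 0, "turn": 0, "gripper": 4}, {"x": 0, "y": 0, "z": 0, "turn": 0, "gripper": 4}], "squeeze": 45}}

```text
clock: 11.65
ee_pos: [0.4443, -0.2773, 0.0305]
tcp_rot: [0.001, 0.632, 0.775, 0.0]
wrist_force: [-1.6, 0.8, 9.5]
finger_gap: 0.0435
finger_force: 45.0
```

Run:
```python
from h import *
pose()
t=cam('top');h=cv2.cvtColor(t['img'],cv2.COLOR_BGR2HSV)
# plate top edge in slot
m=cv2.inRange(h,(0,0,95),(180,75,255));k=m*0;k[185:225,245:275]=m[185:225,245:275]
q=max(cv2.findContours(k,0,1)[0],key=cv2.contourArea).reshape(-1,2)
r=cv2.minAreaRect((ray(t,q,.08)[:,:2]*1000).astype(np.float32));print(r)
```

```text
t 11.65 tcp [ 0.4443 -0.2773  0.0305] yang 11.61 tilt [ 0.0015 -0.0005] F [-1.6  0.8  9.5] gap 0.0435 ff 45.0
((552.239501953125, 18.42295265197754), (71.22802734375, 10.820977210998535), 16.374780654907227)
```

Emit:
{"method": "arm_command", "body": {"increments": [{"x": 0, "y": 0, "z": -1, "turn": 0, "gripper": 4}, {"x": 0, "y": 0, "z": -3, "turn": 0, "gripper": 4}, {"x": 0, "y": 0, "z": -4, "turn": 0, "gripper": 4}, {"x": 0, "y": 0, "z": -4, "turn": 0, "gripper": 4}, {"x": 3.84, "y": 2.92, "z": 0, "turn": 0, "gripper": 4}, {"x": 3.84, "y": 2.92, "z": 0, "turn": 0, "gripper": 4}, {"x": 3.84, "y": 2.92, "z": 0, "turn": 0, "gripper": 4}, {"x": 3.84, "y": 2.92, "z": 0, "turn": 0, "gripper": 4}, {"x": 3.84, "y": 2.92, "z": 0, "turn": 0, "gripper": 4}, {"x": 3.84, "y": 2.92, "z": 0, "turn": 0, "gripper": 4}, {"x": 0, "y": 0, "z": 0, "turn": -4.4, "gripper": 4}, {"x": 0, "y": 0, "z": 0, "turn": 0, "gripper": 4}]}}

```text
clock: 13.2
ee_pos: [0.569, -0.0161, 0.15]
tcp_rot: [0.0, 0.602, 0.799, -0.0]
wrist_force: [-0.4, -0.7, -2.7]
finger_gap: 0.0436
finger_force: 45.0
```

```bash
python3 -c "
from h import *
goto(.5698,-.0161,.074,16.1)"
```

```text
t 13.2 tcp [ 0.569  -0.0161  0.15  ] yang 15.99 tilt [ 0.0001 -0.0002] F [-0.4 -0.7 -2.7] gap 0.0436 ff 45.0
shift cm [-0.02  0.08  7.6 ] turn -0.11
```

Emit:
{"method": "arm_command", "body": {"increments": [{"x": 0, "y": 0.08, "z": 3, "turn": -0.1, "gripper": 4}, {"x": 0, "y": 0, "z": 3, "turn": 0, "gripper": 4}, {"x": 0, "y": 0, "z": 1.4, "turn": 0, "gripper": 4}, {"x": 0, "y": 0, "z": 0, "turn": 0, "gripper": 4}, {"x": 0, "y": 0, "z": 0.2, "turn": 0, "gripper": 4}, {"x": 0, "y": 0, "z": 0, "turn": 0, "gripper": 4}]}}

```text
clock: 13.95
ee_pos: [0.5703, -0.016, 0.0743]
tcp_rot: [0.0, 0.601, 0.799, 0.0]
wrist_force: [0.4, -0.9, -2.1]
finger_gap: 0.0438
finger_force: 45.0
```

Emit:
{"method": "arm_command", "body": {"increments": [{"x": 0, "y": 0, "z": 0.2, "turn": 0, "gripper": 4}, {"x": 0, "y": 0, "z": 0.1, "turn": 0, "gripper": 4}, {"x": 0, "y": 0, "z": 0, "turn": 0, "gripper": 4}]}}

```text
clock: 14.32
ee_pos: [0.5699, -0.016, 0.0705]
tcp_rot: [0.0, 0.601, 0.799, 0.0]
wrist_force: [0.2, -0.2, -1.3]
finger_gap: 0.0437
finger_force: 45.0
```

Emit:
{"method": "arm_command", "body": {"increments": [{"x": 0, "y": 0, "z": 0.05, "turn": 0, "gripper": 4}, {"x": 0, "y": 0, "z": 0, "turn": 0, "gripper": 4}]}}

```text
clock: 14.58
ee_pos: [0.5699, -0.0159, 0.0705]
tcp_rot: [-0.0, 0.601, 0.799, 0.0]
wrist_force: [-4.0, 0.4, 10.1]
finger_gap: 0.0438
finger_force: 45.0
```

Emit:
{"method": "arm_command", "body": {"increments": [{"x": 0, "y": 0, "z": -0.05, "turn": 0, "gripper": 4}, {"x": 0, "y": 0.4, "z": 0, "turn": 0, "gripper": 4}, {"x": 0, "y": 0.4, "z": 0, "turn": 0, "gripper": 4}, {"x": 0, "y": 0.2, "z": 0, "turn": 0, "gripper": 4}, {"x": 0, "y": 0, "z": 0, "turn": 0, "gripper": 4}]}}

```text
clock: 15.2
ee_pos: [0.5797, -0.0133, 0.0705]
tcp_rot: [0.0, 0.601, 0.799, -0.0]
wrist_force: [-3.3, -0.8, 4.1]
finger_gap: 0.0436
finger_force: 45.0
```

```bash
cat > f.py <<'E'
from h import *
s,r=pose();F=np.array(s['wrist_force']);print('F tool xyz',np.round(r.T@F,1))
print('remaining cm',np.round(r.T@(np.array([.578,-.0013,s['ee_pos'][2]])-s['ee_pos'])*100,2),'moment',np.round(r.T@s['moment'],2))
E
python3 f.py
```

```text
t 15.2 tcp [ 0.5797 -0.0133  0.0705] yang 16.08 tilt [-0.     -0.0002] F [-3.3 -0.8  4.1] gap 0.0436 ff 45.0
F tool xyz [ 0.2 -3.4 -4.1]
remaining cm [ 1.2   0.17 -0.  ] moment [ 0.81 -0.07  0.  ]
```

Emit:
{"method": "arm_command", "body": {"increments": [{"x": 0, "y": 0, "z": -0.02, "turn": 0, "gripper": 4}, {"x": 0.4, "y": 0, "z": 0, "turn": 0, "gripper": 4}, {"x": 0.4, "y": 0, "z": 0, "turn": 0, "gripper": 4}, {"x": 0.2, "y": 0, "z": 0, "turn": 0, "gripper": 4}, {"x": 0, "y": 0, "z": 0, "turn": 0, "gripper": 4}]}}

```text
clock: 15.82
ee_pos: [0.5767, -0.0033, 0.0706]
tcp_rot: [-0.0, 0.601, 0.799, -0.0]
wrist_force: [0.0, -0.5, -3.0]
finger_gap: 0.0437
finger_force: 45.0
```

```bash
python3 f.py
```

```text
t 15.82 tcp [ 0.5767 -0.0033  0.0706] yang 16.1 tilt [-0.0001 -0.    ] F [ 0.  -0.5 -3. ] gap 0.0437 ff 45.0
F tool xyz [-0.5 -0.1  3. ]
remaining cm [ 0.15  0.18 -0.  ] moment [ 0.05 -0.07  0.07]
```

Emit:
{"method": "arm_command", "body": {"increments": [{"x": 0, "y": 0.08, "z": 0, "turn": 0, "gripper": 4}, {"x": 0, "y": 0.08, "z": 0, "turn": 0, "gripper": 4}, {"x": 0, "y": 0, "z": 0, "turn": 0, "gripper": 4}]}}

```text
clock: 16.2
ee_pos: [0.5783, -0.0032, 0.0706]
tcp_rot: [0.0, 0.601, 0.799, -0.0]
wrist_force: [0.6, 0.1, -2.8]
finger_gap: 0.044
finger_force: 45.0
```

```bash
python3 f.py
```

```text
t 16.2 tcp [ 0.5783 -0.0032  0.0706] yang 16.07 tilt [-0.     -0.0001] F [ 0.6  0.1 -2.8] gap 0.044 ff 45.0
F tool xyz [-0.1  0.6  2.8]
remaining cm [ 0.19  0.02 -0.  ] moment [-0.01 -0.06  0.03]
```

Emit:
{"method": "arm_command", "body": {"increments": [{"x": 0.08, "y": 0, "z": 0, "turn": 0, "gripper": 4}, {"x": 0.07, "y": 0, "z": 0, "turn": 0, "gripper": 4}, {"x": 0, "y": 0, "z": 0, "turn": 0, "gripper": 4}]}}

```text
clock: 16.58
ee_pos: [0.5778, -0.0016, 0.0707]
tcp_rot: [0.0, 0.601, 0.799, -0.0]
wrist_force: [0.0, 0.3, -3.0]
finger_gap: 0.0434
finger_force: 45.0
```

```bash
python3 f.py
```

```text
t 16.57 tcp [ 0.5778 -0.0016  0.0707] yang 16.09 tilt [-0. -0.] F [ 0.   0.3 -3. ] gap 0.0434 ff 45.0
F tool xyz [0.3 0.1 3. ]
remaining cm [ 0.02  0.03 -0.  ] moment [ 0.03 -0.04  0.08]
```

No contact yet on either stop. I'll step on, fence first.

Emit:
{"method": "arm_command", "body": {"increments": [{"x": 0, "y": 0.06, "z": 0, "turn": 0, "gripper": 4}, {"x": 0, "y": 0.04, "z": 0, "turn": 0, "gripper": 4}, {"x": 0, "y": 0, "z": 0, "turn": 0, "gripper": 4}]}}

```text
clock: 16.95
ee_pos: [0.5789, -0.0015, 0.0707]
tcp_rot: [0.0, 0.601, 0.799, -0.0]
wrist_force: [-0.2, -0.1, -1.8]
finger_gap: 0.0437
finger_force: 45.0
```

```bash
python3 f.py
```

```text
t 16.95 tcp [ 0.5789 -0.0015  0.0707] yang 16.08 tilt [ 0.     -0.0001] F [-0.2 -0.1 -1.8] gap 0.0437 ff 45.0
F tool xyz [-0.  -0.2  1.8]
remaining cm [ 0.04 -0.08 -0.  ] moment [ 0.01  0.05 -0.02]
```

Emit:
{"method": "arm_command", "body": {"increments": [{"x": 0.06, "y": 0, "z": 0, "turn": 0, "gripper": 4}, {"x": 0.04, "y": 0, "z": 0, "turn": 0, "gripper": 4}, {"x": 0, "y": 0, "z": 0, "turn": 0, "gripper": 4}]}}

```text
clock: 17.32
ee_pos: [0.5785, -0.0005, 0.0707]
tcp_rot: [0.0, 0.601, 0.799, -0.0]
wrist_force: [0.3, -0.5, -2.5]
finger_gap: 0.0434
finger_force: 45.0
```

```bash
python3 f.py
```

```text
t 17.32 tcp [ 5.785e-01 -5.000e-04  7.070e-02] yang 16.08 tilt [ 0.     -0.0001] F [ 0.3 -0.5 -2.5] gap 0.0434 ff 45.0
F tool xyz [-0.6  0.1  2.5]
remaining cm [-0.06 -0.07  0.  ] moment [ 0.06 -0.14 -0.01]
```

Emit:
{"method": "arm_command", "body": {"increments": [{"x": 0, "y": 0.06, "z": 0, "turn": 0, "gripper": 4}, {"x": 0, "y": 0.06, "z": 0, "turn": 0, "gripper": 4}, {"x": 0, "y": 0, "z": 0, "turn": 0, "gripper": 4}]}}

```text
clock: 17.7
ee_pos: [0.579, -0.0004, 0.0706]
tcp_rot: [-0.001, 0.601, 0.799, -0.001]
wrist_force: [-5.1, -3.7, 2.7]
finger_gap: 0.0436
finger_force: 45.0
```

```bash
python3 f.py
```

```text
t 17.7 tcp [ 5.79e-01 -4.00e-04  7.06e-02] yang 16.07 tilt [-0.0015 -0.0002] F [-5.1 -3.7  2.7] gap 0.0436 ff 45.0
F tool xyz [-2.2 -5.9 -2.7]
remaining cm [-0.06 -0.12  0.  ] moment [ 1.58  0.03 -0.11]
```

Emit:
{"method": "arm_command", "body": {"increments": [{"x": 0.06, "y": 0, "z": 0, "turn": 0, "gripper": 4}, {"x": 0.06, "y": 0, "z": 0, "turn": 0, "gripper": 4}, {"x": 0, "y": 0, "z": 0, "turn": 0, "gripper": 4}]}}

```text
clock: 18.08
ee_pos: [0.5789, -0.0001, 0.0706]
tcp_rot: [0.0, 0.602, 0.799, -0.001]
wrist_force: [-3.2, -4.8, -0.2]
finger_gap: 0.0436
finger_force: 45.0
```

```bash
python3 f.py
```

```text
t 18.07 tcp [ 5.789e-01 -1.000e-04  7.060e-02] yang 16.03 tilt [-0.0009 -0.0013] F [-3.2 -4.8 -0.2] gap 0.0436 ff 45.0
F tool xyz [-3.8 -4.4  0.2]
remaining cm [-0.09 -0.12  0.  ] moment [ 1.38 -1.28 -0.08]
```

Emit:
{"method": "arm_command", "body": {"increments": [{"x": 0.05, "y": 0.04, "z": 0, "turn": 0, "gripper": 4}, {"x": 0.04, "y": 0.04, "z": 0, "turn": 0, "gripper": 4}, {"x": 0, "y": 0, "z": 0, "turn": 0, "gripper": 4}, {"x": 0, "y": 0, "z": 0, "turn": 0, "gripper": 4}]}}

```text
clock: 18.58
ee_pos: [0.5789, -0.0, 0.0706]
tcp_rot: [-0.0, 0.602, 0.799, -0.001]
wrist_force: [-7.2, -10.4, 4.2]
finger_gap: 0.0436
finger_force: 45.0
```

```bash
python3 f.py
```

```text
t 18.57 tcp [ 0.5789 -0.      0.0706] yang 15.99 tilt [-0.0018 -0.002 ] F [ -7.2 -10.4   4.2] gap 0.0436 ff 45.0
F tool xyz [-8.  -9.8 -4.2]
remaining cm [-0.1  -0.13  0.  ] moment [ 2.66 -2.06 -0.12]
```

Emit:
{"method": "arm_command", "body": {"increments": [{"x": 0.05, "y": 0.05, "z": -0.01, "turn": 0, "gripper": 4}, {"x": 0.05, "y": 0.03, "z": 0, "turn": 0, "gripper": 4}, {"x": 0, "y": 0, "z": 0, "turn": 0, "gripper": 4}, {"x": 0, "y": 0, "z": 0, "turn": 0, "gripper": 4}], "squeeze": 60}}

```text
clock: 19.08
ee_pos: [0.579, 0.0001, 0.0706]
tcp_rot: [-0.0, 0.602, 0.798, -0.002]
wrist_force: [-9.1, -14.2, 6.0]
finger_gap: 0.0437
finger_force: 60.0
```

```bash
python3 f.py
python3 - <<'E'
from h import *
c=cam('scene');cv2.imwrite('pics/s9.png',cv2.resize(c['img'][170:330,220:400],None,fx=3.3,fy=3.3,interpolation=2))
E
```

```text
t 19.07 tcp [5.79e-01 1.00e-04 7.06e-02] yang 15.95 tilt [-0.0027 -0.0031] F [ -9.1 -14.2   6. ] gap 0.0437 ff 60.0
F tool xyz [-11.2 -12.6  -5.9]
remaining cm [-0.11 -0.13  0.  ] moment [ 3.66 -3.03 -0.13]
```

View pics/s9.png

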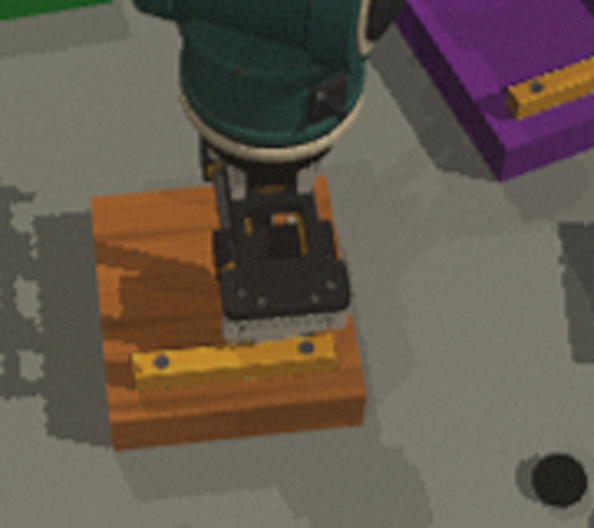

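Emit:
{"method": "arm_command", "body": {"increments": [{"x": 0.06, "y": 0.05, "z": -0.02, "turn": 0, "gripper": 4}, {"x": 0.06, "y": 0.03, "z": 0, "turn": 0, "gripper": 4}, {"x": 0, "y": 0, "z": 0, "turn": 0, "gripper": 4}, {"x": 0, "y": 0, "z": 0, "turn": 0, "gripper": 4}]}}

```text
clock: 19.62
ee_pos: [0.5789, 0.0003, 0.0707]
tcp_rot: [-0.0, 0.603, 0.798, -0.003]
wrist_force: [-12.6, -20.4, 6.8]
finger_gap: 0.0436
finger_force: 60.0
```

```bash
python3 f.py
```

```text
t 19.62 tcp [5.789e-01 3.000e-04 7.070e-02] yang 15.9 tilt [-0.0035 -0.0042] F [-12.6 -20.4   6.8] gap 0.0436 ff 60.0
F tool xyz [-16.2 -17.7  -6.6]
remaining cm [-0.13 -0.14  0.  ] moment [ 4.63 -4.29 -0.09]
```

Load on the fence could be dragging the blank and passing for plate contact. I'll back off the fence and probe the plate alone.

Emit:
{"method": "arm_command", "body": {"increments": [{"x": -0.35, "y": -0.2, "z": 0, "turn": 0, "gripper": 4}, {"x": 0, "y": -0.2, "z": 0, "turn": 0, "gripper": 4}, {"x": 0, "y": 0, "z": 0, "turn": 0, "gripper": 4}, {"x": 0, "y": 0, "z": 0, "turn": 0, "gripper": 4}]}}

```text
clock: 20.12
ee_pos: [0.5782, 0.0001, 0.0712]
tcp_rot: [0.0, 0.601, 0.799, 0.0]
wrist_force: [1.9, -3.7, -1.1]
finger_gap: 0.0436
finger_force: 60.0
```

```bash
python3 f.py
```

```text
t 20.12 tcp [5.782e-01 1.000e-04 7.120e-02] yang 16.09 tilt [ 0.0006 -0.0003] F [ 1.9 -3.7 -1.1] gap 0.0436 ff 60.0
F tool xyz [-4.1  0.8  1.1]
remaining cm [-0.13 -0.06  0.  ] moment [ 0.13 -0.98 -0.06]
```

Emit:
{"method": "arm_command", "body": {"increments": [{"x": 0.08, "y": 0, "z": 0, "turn": 0, "gripper": 4}, {"x": 0.08, "y": 0, "z": 0, "turn": 0, "gripper": 4}, {"x": 0.08, "y": 0, "z": 0, "turn": 0, "gripper": 4}, {"x": 0, "y": 0, "z": 0, "turn": 0, "gripper": 4}]}}

```text
clock: 20.62
ee_pos: [0.578, 0.0008, 0.0715]
tcp_rot: [0.001, 0.602, 0.799, -0.0]
wrist_force: [2.8, -12.2, 2.0]
finger_gap: 0.0433
finger_force: 59.9
```

```bash
python3 f.py
```

```text
t 20.62 tcp [0.578  0.0008 0.0715] yang 16.02 tilt [ 0.0018 -0.002 ] F [  2.8 -12.2   2. ] gap 0.0433 ff 59.9
F tool xyz [-12.5  -0.7  -2. ]
remaining cm [-0.2  -0.06  0.  ] moment [ 0.18 -3.17 -0.12]
```

Emit:
{"method": "arm_command", "body": {"increments": [{"x": -0.3, "y": -0.05, "z": 0, "turn": 0, "gripper": 4}, {"x": 0, "y": 0, "z": 0.03, "turn": 0, "gripper": 4}, {"x": 0, "y": 0, "z": 0, "turn": 0, "gripper": 4}]}}

```text
clock: 21.0
ee_pos: [0.5775, -0.0001, 0.0706]
tcp_rot: [-0.0, 0.601, 0.799, -0.0]
wrist_force: [0.6, -0.8, -1.6]
finger_gap: 0.0433
finger_force: 60.0
```

```bash
python3 f.py
```

```text
t 21.0 tcp [ 5.775e-01 -1.000e-04  7.060e-02] yang 16.1 tilt [-0.0003  0.0002] F [ 0.6 -0.8 -1.6] gap 0.0433 ff 60.0
F tool xyz [-0.9  0.4  1.6]
remaining cm [-0.13  0.02 -0.  ] moment [ 0.11 -0.17 -0.01]
```

Emit:
{"method": "arm_command", "body": {"increments": [{"x": -0.05, "y": 0, "z": 0.02, "turn": 0, "gripper": 4}, {"x": 0, "y": 0, "z": 0.01, "turn": 0, "gripper": 4}, {"x": 0, "y": 0, "z": 0, "turn": 0, "gripper": 4}]}}

```text
clock: 21.38
ee_pos: [0.5777, -0.0003, 0.0706]
tcp_rot: [-0.0, 0.601, 0.799, 0.0]
wrist_force: [-3.8, 3.9, 4.9]
finger_gap: 0.0432
finger_force: 60.0
```

```bash
python3 f.py
```

```text
t 21.38 tcp [ 5.777e-01 -3.000e-04  7.060e-02] yang 16.11 tilt [-0.0003  0.0007] F [-3.8  3.9  4.9] gap 0.0432 ff 60.0
F tool xyz [ 4.8 -2.6 -4.9]
remaining cm [-0.1   0.01 -0.  ] moment [0.79 1.03 0.01]
```

Emit:
{"method": "arm_command", "body": {"increments": [{"x": 0, "y": 0, "z": -0.025, "turn": 0, "gripper": 4}, {"x": 0, "y": 0.11, "z": 0, "turn": 0, "gripper": 4}, {"x": 0.07, "y": 0, "z": 0, "turn": 0, "gripper": 4}, {"x": 0, "y": 0, "z": 0, "turn": 0, "gripper": 4}]}}

```text
clock: 21.88
ee_pos: [0.5786, -0.0001, 0.0706]
tcp_rot: [0.0, 0.601, 0.799, -0.0]
wrist_force: [-0.5, -0.1, -1.7]
finger_gap: 0.0439
finger_force: 60.0
```

```bash
python3 f.py
```

```text
t 21.88 tcp [ 5.786e-01 -1.000e-04  7.060e-02] yang 16.08 tilt [ 0.     -0.0002] F [-0.5 -0.1 -1.7] gap 0.0439 ff 60.0
F tool xyz [ 0.  -0.5  1.7]
remaining cm [-0.1  -0.09  0.  ] moment [ 0.05 -0.05 -0.  ]
```

Emit:
{"method": "arm_command", "body": {"increments": [{"x": 0.08, "y": 0, "z": 0, "turn": 0, "gripper": 4}, {"x": 0.06, "y": 0.08, "z": 0, "turn": 0, "gripper": 4}, {"x": 0, "y": 0, "z": 0, "turn": 0, "gripper": 4}]}}

```text
clock: 22.25
ee_pos: [0.5787, 0.0006, 0.0706]
tcp_rot: [0.0, 0.601, 0.799, -0.001]
wrist_force: [-1.9, -5.3, -0.7]
finger_gap: 0.0438
finger_force: 59.9
```

```bash
python3 f.py
```

```text
t 22.25 tcp [0.5787 0.0006 0.0706] yang 16.05 tilt [-0.0006 -0.0012] F [-1.9 -5.3 -0.7] gap 0.0438 ff 59.9
F tool xyz [-4.5 -3.2  0.7]
remaining cm [-0.16 -0.12  0.  ] moment [ 0.93 -1.34 -0.21]
```

Emit:
{"method": "arm_command", "body": {"increments": [{"x": 0.06, "y": 0.03, "z": 0, "turn": 0, "gripper": 4}, {"x": 0.06, "y": 0.06, "z": 0, "turn": 0, "gripper": 4}, {"x": 0.06, "y": 0.06, "z": 0, "turn": 0, "gripper": 4}, {"x": 0.06, "y": 0.06, "z": 0, "turn": 0, "gripper": 4}, {"x": 0, "y": 0, "z": 0, "turn": 0, "gripper": 4}, {"x": 0, "y": 0, "z": 0, "turn": 0, "gripper": 4}]}}

```text
clock: 23.0
ee_pos: [0.5787, 0.0009, 0.0706]
tcp_rot: [-0.0, 0.602, 0.798, -0.002]
wrist_force: [-11.5, -17.3, 9.2]
finger_gap: 0.0435
finger_force: 60.0
```

```bash
python3 f.py
```

```text
t 23.0 tcp [0.5787 0.0009 0.0706] yang 15.94 tilt [-0.003  -0.0034] F [-11.5 -17.3   9.2] gap 0.0435 ff 60.0
F tool xyz [-13.5 -15.9  -9.1]
remaining cm [-0.19 -0.13  0.  ] moment [ 4.21 -3.54 -0.27]
```

Emit:
{"method": "arm_command", "body": {"increments": [{"x": 0.06, "y": 0, "z": -0.02, "turn": 0, "gripper": 4}, {"x": 0.06, "y": 0.03, "z": 0, "turn": 0, "gripper": 4}, {"x": 0.04, "y": 0, "z": 0, "turn": 0, "gripper": 4}, {"x": 0, "y": 0, "z": 0, "turn": 0, "gripper": 4}, {"x": 0, "y": 0, "z": 0, "turn": 0, "gripper": 4}]}}

```text
clock: 23.62
ee_pos: [0.5787, 0.0012, 0.0707]
tcp_rot: [0.0, 0.603, 0.798, -0.003]
wrist_force: [-10.0, -23.1, 5.4]
finger_gap: 0.0437
finger_force: 60.0
```

```bash
python3 f.py
```

```text
t 23.62 tcp [0.5787 0.0012 0.0707] yang 15.89 tilt [-0.0027 -0.0049] F [-10.  -23.1   5.4] gap 0.0437 ff 60.0
F tool xyz [-19.5 -15.9  -5.2]
remaining cm [-0.22 -0.13  0.  ] moment [ 4.18 -5.39 -0.26]
```

```bash
python3 -c "
from cell import env
print(env.finish_job())"
```

```text
the job is handed in; nothing more can be done
None
```

The job is handed in at 23.6 s: the plate went home in the slot and was let go, and the arm still held the blank at the corner, pushing about 19 N toward the plate and 16 N toward the fence (force and position readings only, as the gripper hid the contact from the camera).

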